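# Shift the bottle roller to the marked speed

### The arm

A 7-joint arm with a two-finger parallel gripper is mounted at the origin on the work surface. World frame = base frame: x ahead of the robot, y to its left, z up, the work surface at z = 0. Lengths are in m, angles in rad, forces in N, time in s.
With the tool pointing down it reaches from about 0.4 to 0.85 m from the base axis. Payload 10.4 kg.
Tool frame: the origin (TCP) lies between the finger pads; the fingertips stand 17 mm ahead of it and the grasp point (between the pads) lies 2 mm behind it; z points along the fingers, y is the line along which they close (so a half turn about z gives the same grasp; the last joint's range is limited). The gripper opens to 85 mm and grips with 20 to 120 N. Pads are 22 mm wide; open, the fingers measure 114 mm over their backs; the gripper's body (76 mm by 85 mm) begins 54 mm behind the grasp point. The pads swing forward as they close: fully open they stand 13 mm farther back than shut.
Start: joints at [-0.023, 0.332, -0.065, 1.46, 0.022, 1.35, -0.088], TCP at [0.625, 0, 0.209] pointing down, gripper open.
Joint ranges: [-2.6, 2.6], [-0.5, 2.12], [-1.47, 1.34], [0.16, 2.42], [-1.27, 4.41], [0.06, 2.06], [-2.6, 2.6]. Speed limits (rad/s): [2.22, 2.22, 2.79, 2.79, 3.14, 3.14, 3.14].

### API

Orientations are given as a unit quaternion [x, y, z, w].
In Python, from workcell import readout, imaging, manip gives the robot as it stands. The module is installed in compiled form; this text tells all that it offers.
- The arm moves only by the shell command python3 -m crank 'ROWS' [OPENING] [FORCE]. ROWS is JSON, a list of rows, each a list of 4 numbers: the shift along the tool's x, y, z as a fraction of full scale, then the turn about the tool's z as a fraction of full scale. In form: [[x, y, z, yaw], ...]. A call has 1 to 5 rows; each row is the pose to reach, as a shift and turn from the pose commanded when the call began, along the tool's axes at that moment; what a row does not reach only later rows make up. Full scale, the value 1, is 400 mm for a shift and 60 degrees for a turn. A row lasts 1/12 s, in which the tool goes at most 41.7 mm and 7.16 degrees, less where a joint would pass 70% of its speed; a pose out of reach is approached as far as the arm can. A call with a number of a shift or a turn outside -1 to 1 is refused whole. A call with a gripper value outside its range is refused whole. OPENING is the gripper command: -1 is shut, 1 is fully open, values between are in proportion, set as the call begins (- or left out, the last holds). The fingers move at their own pace and stop on an object; FORCE is the grip in N (left out, the last holds). Time passes only in rows, so rows that repeat a pose let the fingers close. It gives the time, the measured TCP pose, the force, the opening and the grip force at its end, in the units of the state.
- readout.get_obs(): the state, without advancing time (a new reading comes with each control period).
- imaging.camera(name): name is "scene" or "side" or "wrist"; returns a dict with "color" (384x512x3 uint8, red, green, blue), "fx", "fy", "cx", "cy" (pixels), "k1" (the pictures are not rectified: a ray, as slopes to the right and down, at radius r is drawn at 1 + k1 r^2 times it, then the intrinsics apply), "rvec" (rotation vector, rad) and "tvec" (3), from world to camera coordinates, as OpenCV has them. Camera axes: x right, y down, z forward; pixel columns grow to the right and rows downward; lengths in m; the calibration is good to about 2 mm. A picture is of the moment at which its call begins. There is no depth.
- manip.hand_in(): hands the job in; it is judged then, once.
The state is a dict: "clock": time; "joint_pos": joint angles; "joint_velocities": joint speeds; "tau": joint torques, N m; "position": TCP position; "ee_rot": TCP orientation; "ft_force": force on the tool from outside, world axes, zero at the start; "torque": the same for the moment, N m; "grip_width": opening from 0.0 (shut) to 1.0 (fully open); "grasp_force": force on a finger pad.
Only numpy, scipy, OpenCV 4.12 (cv2) and the standard library are available. Lean on these libraries where they do the work, as an engineer would, in place of code of your own. Each camera call takes 0.05 s, during which the arm holds its last target. There are 200 camera calls.

### The job

Change the bottle roller to the speed marked by the yellow disc: with the fingertips, push its red-knobbed lever through the H-shaped gate - into the cross channel, across to the right, and fully home to the end of the slot nearest the yellow disc. Only push the lever, never pinch its knob between the fingers, and do not run it into the slot marked by the blue disc. Leave the bottle, beaker and jar around the machine where they stand.

Things in the scene. Friction and masses are not known exactly. Their poses are not given: they have to be found in the camera images.
- roller: fixed bottle roller; place and yaw (within 0.35 rad) vary. Origin: centre of the underside of its white drive box (180 x 180 mm, top at z = 100 mm); x points away from the robot ('far'), y left, z up. Right of the box (y = -90 to -420 mm, |x| < 80 mm) are two rollers and a lying amber bottle, all fixed, up to 140 mm high
- gate_center (a point): centre of the H-shaped opening in the aluminium plate on the box, 100 mm above the roller's origin. The cross channel runs along the roller's y; at each of its ends a slot runs both ways along x: near-left, far-left, near-right, far-right. The lever starts anywhere along the left pair
- shift_across (a joint): sideways tilt of the lever (rad) about a pivot 10 mm above the roller's origin; -0.26 = left slots, +0.26 = right slots, 0 = middle. Stops at both ends. It can cross only while shift_along is within about 0.05 of 0 (rounded corners guide it in from a little more; else the gate blocks it)
- shift_along (a joint): fore-and-aft tilt of the lever (rad) about the same pivot; -0.26 = end of a near slot, +0.26 = end of a far slot (both are stops), 0 = cross channel. It can leave the channel only when shift_across is within about 0.04 of -0.26 or +0.26. The lever is stiff: about 2 to 4 N at the knob move it, and it stays where it is left
- knob_center (a point): centre of the red knob, a block 36 x 36 mm and 40 mm tall on a 12 mm steel shaft, 155 mm from the pivot (so 165 mm above the bench when upright); it tilts with the lever and moves about 40 mm each way from the middle. The knob's underside is about 45 mm above the gate plate
- knob_near: near side face of the knob (6 mm thick, 34 mm wide, 40 mm tall; origin in its middle, 15 mm from the knob's centre)
- knob_far: far side face of the knob, likewise
- knob_left: left side face of the knob, likewise
- knob_right: right side face of the knob, likewise
- yellow_mark (a point): top centre of the yellow disc (24 mm across, 3 mm thick) on the gate plate beyond the end of a right-hand slot, 60 mm from the origin along the roller's x (far or near, it varies) and 62 mm to its right; it marks the slot wanted
- blue_mark (a point): top centre of the blue disc, the same size, at the other right-hand slot
- reagent: loose small amber bottle with a black cap, 60 mm across, 120 mm tall, left of the machine; origin at the centre of its underside
- beaker: loose glass beaker, 64 mm across, 75 mm tall, on the robot's side of the machine; origin at the centre of its underside
- jar: loose white jar, 56 mm across, 65 mm tall, on the far side of the machine; origin at the centre of its underside

How it is judged:
At the end, for the whole second after the job is handed in: the lever rests in the right-hand slot marked by the yellow disc, shift_across above 0.18 and shift_along beyond 0.225 rad (of 0.26) towards that disc, still, and the bottle, beaker and jar are within 20 mm of where they stood (value of joint shift_across above 0.18 rad and ((x of yellow_mark in the frame of roller above 0 m and value of joint shift_along above 0.225 rad) or (x of yellow_mark in the frame of roller below 0 m and value of joint shift_along below -0.225 rad)) and velocity of joint shift_along between -0.05 and 0.05 rad/s and distance of each of reagent, beaker, jar from where it was at the start of the episode below 0.02 m); the robot touches nothing.
It fails at once if the lever is run into the slot marked by the blue disc (more than 0.17 rad towards it) (value of joint shift_across above 0.1 rad and ((x of yellow_mark in the frame of roller above 0 m and value of joint shift_along below -0.17 rad) or (x of yellow_mark in the frame of roller below 0 m and value of joint shift_along above 0.17 rad))).
It fails at once if the knob is pinched: the fingers press on two opposite sides of it at once (over 3 N each) (contact force between each of knob_near, knob_far and the fingers above 3 N or contact force between each of knob_left, knob_right and the fingers above 3 N).
It fails at once if the bottle, beaker or jar is lifted, or moved more than 20 mm (distance of any of reagent, beaker, jar from where it was at the start of the episode above 0.02 m).
It also fails if it takes over 54 s, if anything falls off the work surface, if the arm or the gripper's body presses on something with over 40 N, if the wrist force passes 120 N, or if a joint passes its speed limit or range.

## Working session

There is one attempt and no reset: what is moved stays moved. The work goes in short steps, Python scripts to look and compute and a shell command to move; the robot and the scene stay as the last step left them, time stands still between calls to the robot, and variables do not carry over. Pictures are saved under pics/ and viewed, at most 10 in all, crops included, and the job is handed in when it is done.

```bash
mkdir -p pics; cat > h.py <<'E'
import numpy as np, cv2
from workcell import readout, imaging, manip
from scipy.spatial.transform import Rotation as R
def ray(c,u,v):
    x,y=(u-c["cx"])/c["fx"],(v-c["cy"])/c["fy"]
    a,b=x,y
    for _ in range(20):
        s=1+c["k1"]*(a*a+b*b); a,b=x/s,y/s
    Rm=cv2.Rodrigues(np.array(c["rvec"],float))[0]
    return -Rm.T@np.array(c["tvec"],float).ravel(), Rm.T@np.array([a,b,1.])
def at_z(c,u,v,z):
    o,d=ray(c,u,v); return o+d*(z-o[2])/d[2]
def proj(c,P):
    Rm=cv2.Rodrigues(np.array(c["rvec"],float))[0]
    q=(Rm@np.atleast_2d(P).T).T+np.array(c["tvec"],float).ravel()
    a=q[:,:2]/q[:,2:]; s=1+c["k1"]*(a**2).sum(1,keepdims=True)
    return a*s*[c["fx"],c["fy"]]+[c["cx"],c["cy"]]
def tri(l):
    A=np.zeros((3,3));b=np.zeros(3)
    for c,u,v in l:
        o,d=ray(c,u,v); d/=np.linalg.norm(d); M=np.eye(3)-np.outer(d,d); A+=M;b+=M@o
    return np.linalg.solve(A,b)
E
python3 - <<'E'
from h import *
import pickle
cs={n:imaging.camera(n) for n in("scene","side","wrist")}
pickle.dump(cs,open("c0.pkl","wb"))
for n in("scene","side"): cv2.imwrite(f"pics/{n}0.png",cv2.resize(cs[n]["color"][:,:,::-1],(768,576)))
cv2.imwrite("pics/wrist0.png",cs["wrist"]["color"][:,:,::-1])
print(readout.get_obs())
E
```

```text
{'clock': 0.15, 'joint_pos': array([-0.02259758,  0.33271622, -0.06469611,  1.46073638,  0.02159352,
        1.34992134, -0.08848269]), 'joint_velocities': array([-0.00051216, -0.00200762, -0.00129083, -0.00236375, -0.00034954,
       -0.00169505, -0.00059091]), 'tau': array([ 1.13752249e-03, -6.25829744e+01,  4.95374459e-02, -3.91853535e+01,
        1.63436425e-02,  7.44175835e-03, -2.63868424e-05]), 'position': array([ 6.24688642e-01, -3.01047571e-06,  2.08110994e-01]), 'ee_rot': array([ 7.07097325e-01,  7.07116028e-01, -3.98799792e-04, -3.68760576e-04]), 'ft_force': array([ 0.01684523, -0.41037255, -0.78163716]), 'torque': array([ 0.01567999, -0.03102069,  0.00579851]), 'grasp_force': 0.0, 'grip_width': 1.0026350264215411}
```

View pics/scene0.png

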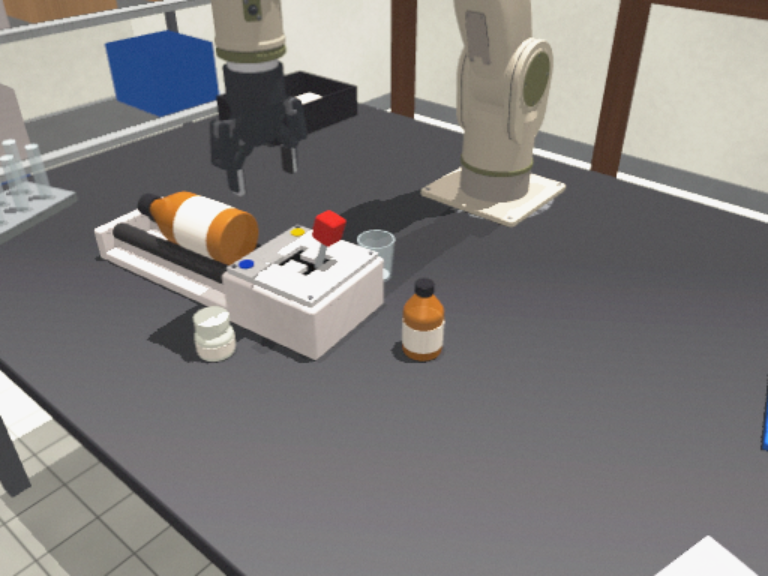

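View pics/side0.png

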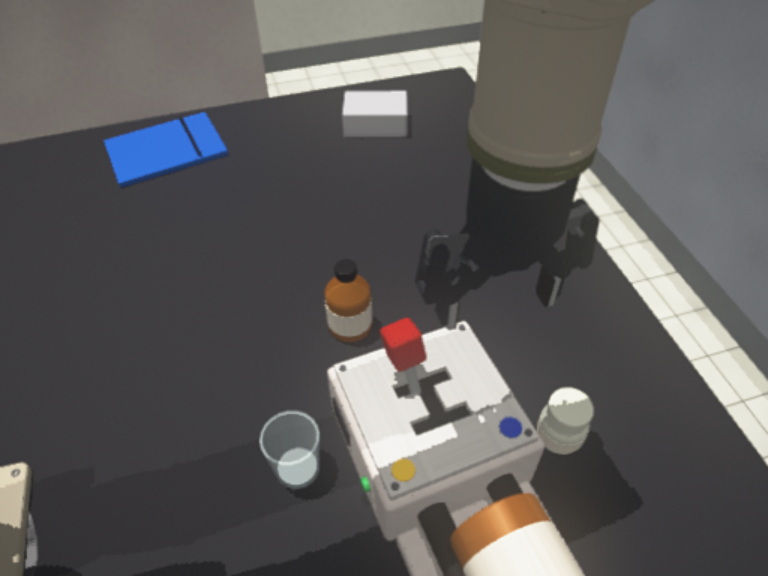

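View pics/wrist0.png

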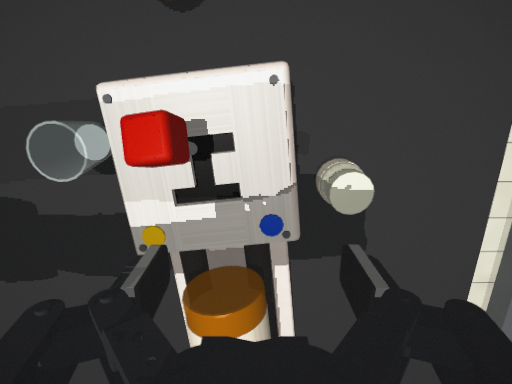

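Yellow is at the near-right slot (scene 298,231; side 403,469; wrist 153,236) and blue at far-right (wrist 271,225). The lever is in the near-left slot, with the red knob at wrist 153,138. Next I triangulate these.

```bash
cat >> h.py <<'E'
def seg(c,col,win=None):
    h=cv2.cvtColor(c["color"],cv2.COLOR_RGB2HSV); H,S,V=h[...,0].astype(int),h[...,1],h[...,2]
    m={"y":(H>=21)&(H<33)&(S>140)&(V>110),"b":(H>113)&(H<128)&(S>150)&(V>60),"r":((H<5)|(H>175))&(S>170)&(V>60)}[col].astype(np.uint8)
    n,l,st,ce=cv2.connectedComponentsWithStats(m)
    o=[(int(st[i,4]),*ce[i].round(1)) for i in range(1,n) if st[i,4]>15 and (win is None or np.hypot(ce[i][0]-win[0],ce[i][1]-win[1])<30)]
    return sorted(o,reverse=True)
E
python3 - <<'E'
from h import *
import pickle
cs=pickle.load(open("c0.pkl","rb"))
W={"y":{"scene":(198,154),"side":(269,313),"wrist":(153,236)},"b":{"scene":(164,176),"side":(340,285),"wrist":(271,225)},"r":{"scene":(219,152),"side":(269,230),"wrist":(150,138)}}
P={}
for k in W:
    L=[]
    for n in cs:
        s=seg(cs[n],k,W[k][n]); print(k,n,s[:2])
        if s: L.append((cs[n],s[0][1],s[0][2])); 
        if s and k!="r": print(at_z(cs[n],s[0][1],s[0][2],.103+0.002))
    P[k]=tri(L); print(k,P[k],[ (proj(c,P[k])[0]-[u,v]).round(1) for c,u,v in L])
y,b=P["y"],P["b"]; ex=(b-y)[:2]; print("d",np.linalg.norm(ex)); ex/=np.linalg.norm(ex); ey=np.array([-ex[1],ex[0]])
o=((y+b)/2)[:2]+.062*ey; print("origin",o,"yaw",np.degrees(np.arctan2(ex[1],ex[0])))
k=P["r"][:2]-o; print("knob in roller",k@ex,k@ey)
for nm,uv,z in(("beaker",{"wrist":(60,150)},0.04),("jar",{"wrist":(346,187)},.05)): print(nm,at_z(cs["wrist"],*uv["wrist"],z))
E
```

```text
y scene [(37, np.float64(198.2), np.float64(154.2))]
[ 0.52736165 -0.05407026  0.105     ]
y side [(163, np.float64(268.5), np.float64(313.0))]
[ 0.52168865 -0.05858125  0.105     ]
y wrist [(373, np.float64(153.1), np.float64(235.6))]
[ 0.52130221 -0.05458754  0.105     ]
y [ 0.52190785 -0.0572722   0.10186824] [array([ 0.8, -0.1]), array([-0.2,  0.1]), array([1.9, 1. ])]
b scene []
b side [(60, np.float64(342.1), np.float64(285.8))]
[ 0.64240537 -0.04878176  0.105     ]
b wrist []
b [ 0.44550488 -0.29052965  0.63439789] [array([-0., -0.])]
r scene [(367, np.float64(218.7), np.float64(151.5))]
r side [(307, np.float64(266.3), np.float64(221.2))]
r wrist [(3279, np.float64(154.2), np.float64(139.0))]
r [0.55559441 0.05220334 0.16666144] [array([ 1.9, -1.8]), array([2.2, 2.6]), array([ 3.1, -3.5])]
d 0.2454515227188926
origin [ 0.54262619 -0.19319999] yaw -108.13609648437765
knob in roller -0.23724832779743768 -0.06406401305726069
beaker [0.39964844 0.02117637 0.04      ]
jar [ 0.72769307 -0.01985986  0.05      ]
```

```bash
python3 - <<'E'
from h import *
import pickle
cs=pickle.load(open("c0.pkl","rb"))
y=np.array([.5215,-.0565])
L=[(cs["scene"],164.3,176.2),(cs["side"],340.2,284.8),(cs["wrist"],271.3,225)]
b=tri(L); print(b,[at_z(*l,.103) for l in L])
b=b[:2]; ex=b-y; print(np.linalg.norm(ex)); ex/=np.linalg.norm(ex); ey=np.array([-ex[1],ex[0]]); o=(y+b)/2+.062*ey
print("o",o,"yaw",np.arctan2(ex[1],ex[0]))
# box corner screws wrist view for yaw check
c=cs["wrist"]; s=[at_z(c,*p,.103)[:2] for p in((107,99),(273,79),(286,235),(143,248))]; print(np.array(s),"ctr",np.mean(s,0)); d=s[1]-s[0]; print(np.arctan2(d[1],d[0])); d=s[2]-s[3]; print(np.arctan2(d[1],d[0]))
# predicted knob positions over along angle
E=np.c_[np.r_[ex,0],np.r_[ey,0],[0,0,1]]; O=np.r_[o,0]
for al in(-.26,-.2,-.13,0):
    v=np.array([np.tan(al),np.tan(.26),1]); v/=np.linalg.norm(v); k=O+E@(np.array([0,0,.01])+.155*v); print(al,k,[proj(cs[n],k)[0].round(0) for n in cs])
print("jar/beaker/reagent in roller")
for n,u,v,z in(("wrist",60,150,.04),("wrist",346,187,.05),("side",232,205,.04)):
    p=at_z(cs[n],u,v,z); print(E.T@(p-O),p)
E
```

```text
[ 0.64143337 -0.0448425   0.10030781] [array([ 0.64529203, -0.04132503,  0.103     ]), array([ 0.64106666, -0.04545387,  0.103     ]), array([ 0.63986421, -0.04360545,  0.103     ])]
0.12049858737182102
o [0.57546856 0.01103793] yaw 0.09689545138302967
[[ 0.49295437  0.07676765]
 [ 0.63898732  0.09281785]
 [ 0.65486343 -0.05454873]
 [ 0.50859853 -0.06965454]] ctr [0.57385091 0.01134556]
0.10946872513928585
0.10291216965001225
-0.26 [0.5333234  0.04571589 0.15507317] [array([226., 150.]), array([256., 235.]), array([133., 143.])]
-0.2 [0.54202758 0.04707599 0.15699646] [array([223., 151.]), array([261., 232.]), array([144., 141.])]
-0.13 [0.55230635 0.04850609 0.15860905] [array([221., 152.]), array([267., 229.]), array([157., 139.])]
0 [0.57161356 0.0506985  0.15979045] [array([215., 155.]), array([279., 225.]), array([183., 136.])]
jar/beaker/reagent in roller
[-0.17401457  0.02710041  0.04      ] [0.39964844 0.02117637 0.04      ]
[ 0.1485213  -0.04547965  0.05      ] [ 0.72769307 -0.01985986  0.05      ]
[-0.02572968  0.20174204  0.04      ] [0.53034226 0.20934446 0.04      ]
```

```bash
python3 -m crank '[[0,0,-0.05,-0.05],[0,0,-0.05,-0.1],[0,0,-0.05,-0.1],[0,0,-0.05,-0.1],[0,0,-0.05,-0.1]]' -1 20
cat >> h.py <<'E'
O=np.array([.5745,.011]);YAW=.103
def rol(p):
    c,s=np.cos(YAW),np.sin(YAW); d=np.asarray(p)[:2]-O; return np.array([c*d[0]+s*d[1],-s*d[0]+c*d[1]])
def st():
    o=readout.get_obs(); a=R.from_quat(o["ee_rot"]).as_matrix()[:,0]; print("t",o["clock"],"rol",rol(o["position"]).round(4),"z",o["position"][2].round(4),"yaw err",round(np.arctan2(a[1],a[0])-np.pi/2-YAW,4),"F",np.round(o["ft_force"],1),"g",o["grip_width"])
E
python3 -c "from h import *;st()"
```

```text
clock: 0.57
position: [0.6246, -0.0, 0.2279]
ee_rot: [0.67, 0.743, -0.0, -0.0]
ft_force: [-0.4, -0.3, -0.9]
grip_width: 0.301
grasp_force: 0.0
t 0.5667 rol [ 0.0487 -0.0161] z 0.2279 yaw err 0.0 F [-0.4 -0.3 -0.9] g 0.30080246767593594
```

```bash
python3 -m crank '[[0.035,-0.08,0,0],[0.07,-0.16,0,0],[0.105,-0.24,0,0],[0.135,-0.325,0,0],[0.135,-0.325,0,0]]' 
python3 - <<'E'
from h import *
st(); c=imaging.camera("side"); cv2.imwrite("pics/s1.png",cv2.resize(c["color"][130:350,170:420][:,:,::-1],None,fx=2.6,fy=2.6))
E
```

```text
clock: 0.98
position: [0.4848, 0.042, 0.2281]
ee_rot: [0.669, 0.744, -0.001, -0.001]
ft_force: [1.2, 0.0, 0.0]
grip_width: -0.0
grasp_force: 0.0
t 0.9833 rol [-0.0861  0.04  ] z 0.2281 yaw err 0.0034 F [1.2 0.  0. ] g -0.0002001857420027282
```

View pics/s1.png

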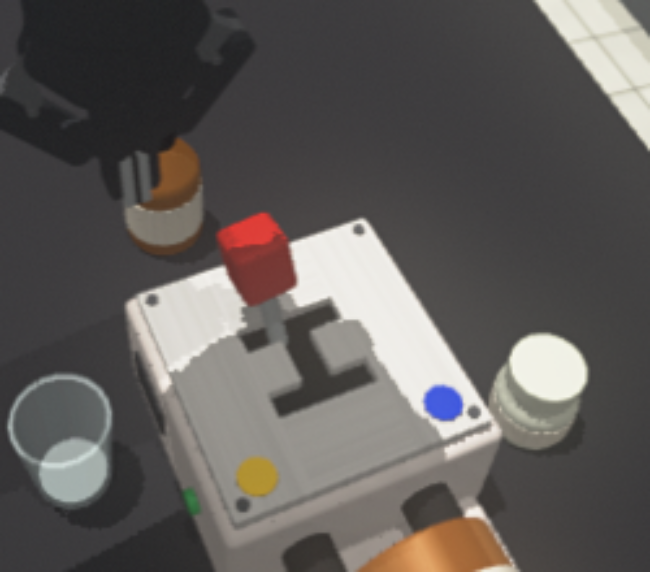

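The tip is on the near side of the knob, clear of the beaker and reagent (tip at crop 140,200; knob at 258,258). Now down and start pushing.

```bash
python3 -m crank '[[0,0,0.09,0],[0,0,0.18,0],[0,0,0.18,0],[0,0.03,0.18,0],[0,0.06,0.18,0]]' >/dev/null; python3 -c "from h import *;st()"
python3 -m crank '[[0,0.01,0,0],[0,0.02,0,0],[0,0.03,0,0],[0,0.04,0,0],[0,0.04,0,0]]'>/dev/null; python3 -c "from h import *;st()"
python3 -m crank '[[0,0.01,0,0],[0,0.02,0,0],[0,0.025,0,0],[0,0.025,0,0],[0,0.025,0,0]]'>/dev/null; python3 - <<'E'
from h import *
st(); c=imaging.camera("side"); cv2.imwrite("pics/s2.png",cv2.resize(c["color"][130:350,170:420][:,:,::-1],None,fx=2.6,fy=2.6))
E
```

```text
t 1.45 rol [-0.0564  0.0373] z 0.1575 yaw err 0.0005 F [0.1 1.  0.6] g -0.0009826167977673738
t 1.8667 rol [-0.0406  0.0378] z 0.1571 yaw err 0.0016 F [-0.7  0.1  2.6] g -0.004420871148505052
t 2.2833 rol [-0.0311  0.0377] z 0.1566 yaw err 0.0017 F [-2.1 -0.1  1.3] g 0.0032336938686235413
```

View pics/s2.png

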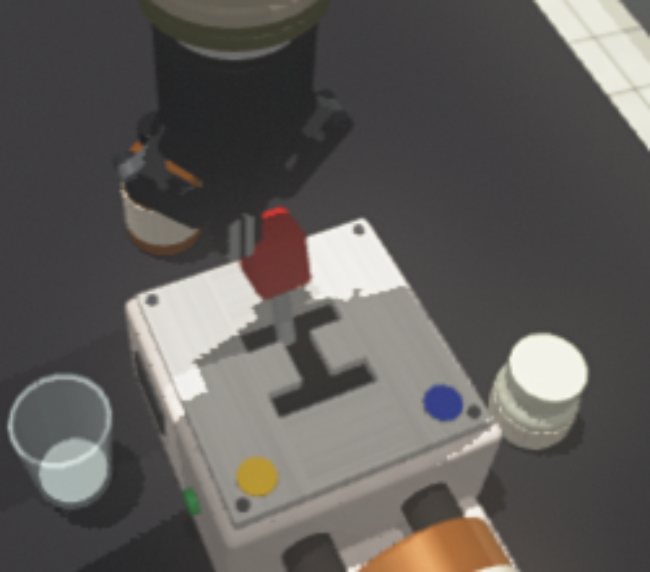

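The lever is moving: the knob is now at crop 280,255 and the shaft is nearing the channel. I'll fit the lever angles from the red mask.

```bash
cat >> h.py <<'E'
from scipy.optimize import minimize
def redmask(c):
    h=cv2.cvtColor(c["color"],cv2.COLOR_RGB2HSV); m=(((h[...,0]<4)|(h[...,0]>176))&(h[...,1]>175)&(h[...,2]>50)).astype(np.uint8)
    n,l,s,_=cv2.connectedComponentsWithStats(m); return l==1+np.argmax(s[1:,4]) if n>1 else m>0
def hull(c,ac,al):
    RR=R.from_euler("z",YAW)*R.from_euler("XY",[ac,al])
    q=np.array([[i,j,k] for i in(-.018,.018) for j in(-.018,.018) for k in(.135,.175)])
    p=proj(c,RR.apply(q)+[*O,.01]); m=np.zeros((384*4,512*4),np.uint8)
    cv2.fillConvexPoly(m,cv2.convexHull((p*4+2).round().astype(np.int32)),255)
    return cv2.resize(m,(512,384),interpolation=cv2.INTER_AREA)/255.
def fit(names=("side","scene"),ac=None):
    cs=[imaging.camera(n) for n in names]; ms=[redmask(c) for c in cs]
    f=lambda x,y:sum(((1-hull(c,x,y))[m].sum()*3+hull(c,x,y)[~m].sum()) /m.sum() for c,m in zip(cs,ms))
    best=min((f(x,y),x,y) for x in([ac] if ac is not None else np.arange(-.28,.29,.04)) for y in np.arange(-.28,.29,.04))
    for d in(.02,.01,.005): best=min((f(x,y),x,y) for x in([ac] if ac is not None else best[1]+np.array([-d,0,d])) for y in best[2]+np.array([-d,0,d]))
    print("fit cost %.2f across %.3f along %.3f"%best,[int(m.sum()) for m in ms]); return best
E
python3 -c "
from h import *
fit();fit(ac=-.26)"
```

```text
fit cost 60.98 across 0.315 along -0.235 [15, 362]
fit cost 58.70 across -0.260 along -0.065 [16, 358]
```

```bash
sed -i 's/h\[...,0\]<4)|(h\[...,0\]>176))&(h\[...,1\]>175)&(h\[...,2\]>50/h[...,0]<6)|(h[...,0]>172))\&(h[...,1]>120)\&(h[...,2]>40/' h.py
python3 -c "
from h import *
fit();fit(ac=-.26)"
```

```text
fit cost 0.97 across -0.260 along -0.030 [564, 391]
fit cost 0.96 across -0.260 along -0.030 [566, 393]
```

```bash
python3 -m crank '[[0,0.005,0,0],[0,0.011,0,0],[0,0.011,0,0],[0,0.011,0,0],[0,0.011,0,0]]'>/dev/null; python3 -c "
from h import *
st();fit(ac=-.26)"
python3 -m crank '[[0,-0.04,0,0],[0,-0.04,-0.08,0],[0,-0.04,-0.17,0],[0,-0.04,-0.17,0],[0,-0.04,-0.17,0]]'>/dev/null;  python3 -c "
from h import *
st();fit(ac=-.26);fit()"
```

```text
t 3.15 rol [-0.0264  0.0377] z 0.1567 yaw err 0.0017 F [-1.5  0.1 -0.4] g 0.0025950672989615083
fit cost 1.01 across -0.260 along 0.010 [562, 392]
t 3.6667 rol [-0.0412  0.0377] z 0.2269 yaw err 0.0016 F [ 0.  -1.1 -0.4] g 0.0003101383731398495
fit cost 0.63 across -0.260 along -0.005 [719, 394]
fit cost 0.62 across -0.245 along -0.020 [718, 395]
```

```bash
python3 -m crank '[[0.08,0.05,0,0],[0.13,0.1,0,0],[0.13,0.1,0,0],[0.13,0.1,0.08,0],[0.13,0.1,0.17,0]]'>/dev/null; python3 -c "from h import *;st()"
python3 -m crank '[[0,0,0,0],[-0.03,0,0,0],[-0.06,0,0,0],[-0.08,0,0,0],[-0.08,0,0,0]]'>/dev/null; python3 -c "
from h import *
st();fit()"
```

```text
t 4.2833 rol [-0.0013  0.0904] z 0.1569 yaw err 0.0026 F [ 1.2  0.5 -0.9] g 0.0026097984971682744
t 4.7 rol [-0.0015  0.0542] z 0.1587 yaw err -0.0026 F [ 0.4  0.6 -0.1] g -0.0027297628204649457
fit cost 0.94 across -0.235 along -0.030 [660, 338]
```

```bash
python3 -m crank '[[-0.015,0,0,0],[-0.03,0,0,0],[-0.045,0,0,0],[-0.06,0,0,0],[-0.06,0,0,0]]'>/dev/null; python3 -c "
from h import *
st();fit()
c=imaging.camera('side'); cv2.imwrite('pics/s3.png',cv2.resize(c['color'][130:350,170:420][:,:,::-1],None,fx=2.6,fy=2.6))"
```

```text
t 5.2167 rol [-0.0005  0.0338] z 0.16 yaw err 0.0018 F [-0.6  0.7 17.1] g -0.0020352517185037574
fit cost 1.20 across -0.160 along -0.010 [596, 332]
```

View pics/s3.png

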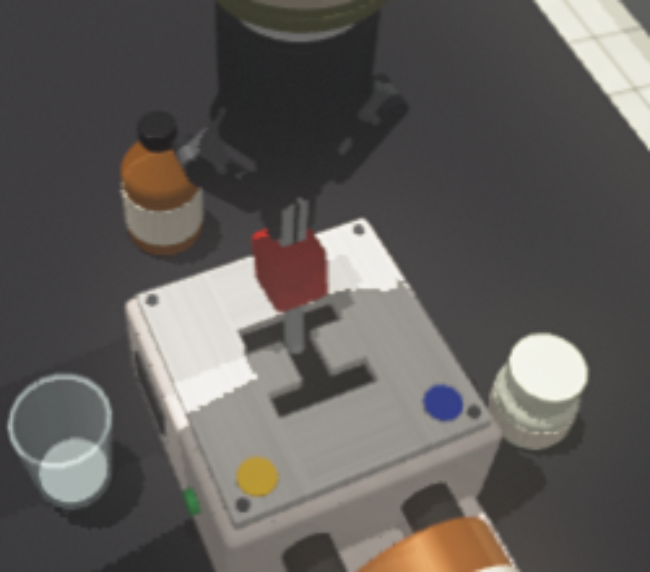

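An upward 17 N means the knob's top-left edge rides on a ledge of the finger above the pad. I'll back off, raise about 16 mm and push again.

```bash
python3 -m crank '[[0.04,0,-0.01,0],[0.06,0,-0.04,0],[0.06,0,-0.04,0],[0.03,0,-0.04,0],[0.015,0,-0.04,0]]'>/dev/null; python3 -c "
from h import *
st();fit()"
python3 -m crank '[[-0.015,0,0,0],[-0.03,0,0,0],[-0.045,0,0,0],[-0.06,0,0,0],[-0.06,0,0,0]]'>/dev/null; python3 -c "
from h import *
st();fit()"
```

```text
t 5.7833 rol [-0.0027  0.0375] z 0.1726 yaw err 0.0011 F [-0.  -0.9 -0.5] g 0.00027048010044309533
fit cost 0.72 across -0.160 along -0.015 [699, 389]
t 6.3 rol [-0.0026  0.0138] z 0.1726 yaw err -0.0004 F [-0.7 -0.2  0.2] g 0.00020669037904276093
fit cost 1.24 across -0.150 along -0.030 [507, 396]
```

```bash
python3 -c "
from h import *
st();
c=imaging.camera('side'); a=cv2.resize(c['color'][130:350,170:420],None,fx=1.9,fy=1.9)
d=imaging.camera('scene'); b=cv2.resize(d['color'][90:250,110:290],(470,418))[:, :300]
cv2.imwrite('pics/s4.png',np.hstack([a,b])[:,:,::-1])"
```

```text
t 6.4 rol [-0.0026  0.0155] z 0.1727 yaw err 0.0011 F [-0.2 -0.7  0.4] g 0.0005312562979744955
```

View pics/s4.png

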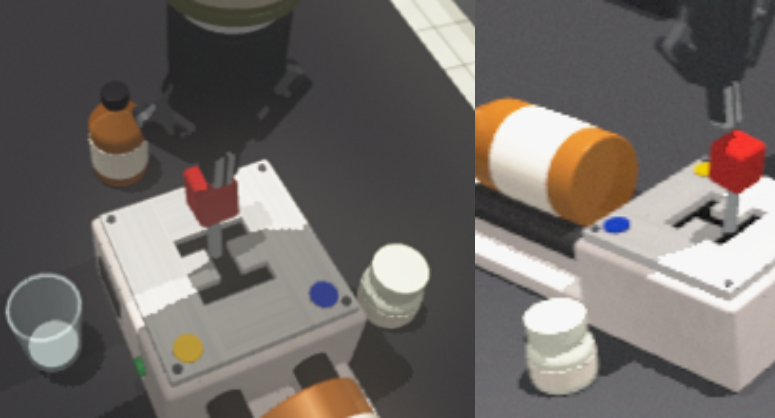

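```bash
python3 -c "
from h import *
c=imaging.camera('side');d=imaging.camera('scene')
print(tri([(c,285.8,227),(d,206.9,136.7)]))
p=readout.get_obs()['position']; print(p)
for dz in(0,-.017,.01): print(dz,proj(c,p+[0,0,dz]),proj(d,p+[0,0,dz]))
c['color']; 
t=tri([(c,285.8,227),(d,206.9,136.7)]); print(rol(t), proj(c,t),proj(d,t))"
```

```text
[0.56936378 0.02228177 0.19323091]
[0.57034548 0.02689783 0.17274278]
0 [[283.13662586 232.05275533]] [[207.47255554 146.12945911]]
-0.017 [[282.67327617 238.6834441 ]] [[207.92593732 152.90047379]]
0.01 [[283.41813135 228.01768096]] [[207.20206494 142.0868531 ]]
[-0.00394903  0.01175007] [[284.11781675 226.28662333]] [[205.74189629 137.01566826]]
```

```bash
python3 -c "
from h import *
c=imaging.camera('side');o=readout.get_obs()
p=np.array([.4848,.042,.2281])
for dz in(.02,0,-.017): print(dz,((proj(c,p+[0,0,dz])-[170,130])*2.6).round())
print(o['joint_pos'],o['grip_width'])
d=imaging.camera('wrist'); cv2.imwrite('pics/w5.png',d['color'][:,:,::-1])"
```

```text
0.02 [[132. 194.]]
0 [[135. 219.]]
-0.017 [[137. 238.]]
[-0.02917723  0.23998646 -0.11426397  1.65392026  0.02840981  1.24916076
 -0.04382067] 0.0005025232686315306
```

View pics/w5.png

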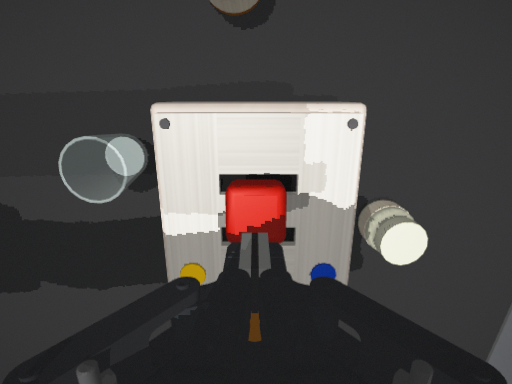

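The picture shows the shut fingertips stand about 17 mm short of the TCP (tip z ≈ TCP + 0.017), so they slid over the knob top, dragging it partway. The lever is upright fore-and-aft with across ≈ -0.15. I'll go up, left and lower (tip z ≈ 0.153).

```bash
python3 -m crank '[[0,0,-0.04,0],[0.07,0,-0.04,0],[0.15,0,-0.04,0],[0.15,0,0.03,0],[0.15,0,0.09,0]]'>/dev/null; python3 -c "
from h import *
st();fit()"
python3 -m crank '[[0,0,0,0],[-0.03,0,0,0],[-0.05,0,0,0],[-0.065,0,0,0],[-0.08,0,0,0]]'>/dev/null; python3 -c "
from h import *
st();fit()"
```

```text
t 7.1167 rol [-0.0019  0.0787] z 0.1371 yaw err 0.0058 F [-0.3 -0.4 -1.2] g 0.002177245619546171
fit cost 0.74 across -0.160 along -0.015 [751, 356]
t 7.6333 rol [-0.0018  0.0428] z 0.138 yaw err 0.0007 F [-0.5  3.   1.8] g -0.0007198670001876505
fit cost 1.14 across -0.060 along -0.010 [736, 286]
```

```bash
python3 -m crank '[[-0.015,0,0,0],[-0.03,0,0,0],[-0.045,0,0,0],[-0.06,0,0,0],[-0.075,0,0,0]]'>/dev/null; python3 -c "
from h import *
st();fit()"
python3 -m crank '[[-0.015,0,0,0],[-0.03,0,0,0],[-0.045,0,0,0],[-0.05,0,0,0],[-0.05,0,0,0]]'>/dev/null; python3 -c "
from h import *
st();fit()"
```

```text
t 8.15 rol [-0.0025  0.0132] z 0.1368 yaw err 0.0017 F [0.5 2.3 1.9] g 0.0003082853611472012
fit cost 1.32 across 0.120 along -0.005 [649, 279]
t 8.6667 rol [-0.0027 -0.0075] z 0.1366 yaw err 0.0003 F [-0.4  0.2  0.3] g 0.0014455617258169729
fit cost 1.14 across 0.255 along -0.015 [643, 286]
```

```bash
python3 -m crank '[[-0.003,0,0,0],[-0.006,0,0,0],[0.03,0,0,0],[0.03,0,-0.07,0],[0.03,0,-0.15,0]]'>/dev/null; python3 -c "
from h import *
st();fit()"
python3 -m crank '[[0,0.05,0,0],[-0.05,0.1,0,0],[-0.11,0.14,0,0],[-0.11,0.14,0,0],[-0.11,0.14,0,0]]'>/dev/null; python3 -c "
from h import *
st()"
```

```text
t 9.1833 rol [-0.0041  0.0067] z 0.1953 yaw err 0.0032 F [-0.2  0.4  1. ] g 1.3439636844511441e-05
fit cost 0.94 across 0.255 along -0.015 [572, 376]
t 9.7 rol [ 0.0538 -0.04  ] z 0.196 yaw err -0.0009 F [ 0.  -0.4 -0.2] g 0.0020347018217370927
```

```bash
python3 -m crank '[[0,0,0.07,0],[0,0,0.145,0],[0,0,0.145,0],[0,-0.03,0.145,0],[0,-0.06,0.145,0]]'>/dev/null; python3 -c "
from h import *
st();fit()"
python3 -m crank '[[0,-0.015,0,0],[0,-0.03,0,0],[0,-0.045,0,0],[0,-0.055,0,0],[0,-0.055,0,0]]'>/dev/null; python3 -c "
from h import *
st();fit()"
```

```text
t 10.1167 rol [ 0.0293 -0.0372] z 0.1394 yaw err 0.0029 F [ 4.7  1.1 -0.8] g 0.0021580481652578825
fit cost 1.19 across 0.250 along -0.020 [629, 282]
t 10.6333 rol [ 0.0073 -0.0388] z 0.1393 yaw err 0.0012 F [ 0.6 -1.8  0.5] g 0.002325647419941107
fit cost 1.23 across 0.265 along -0.145 [567, 263]
```

```bash
python3 -m crank '[[0,-0.015,0,0],[0,-0.03,0,0],[0,-0.04,0,0],[0,-0.045,0,0],[0,-0.045,0,0]]'>/dev/null; python3 -c "
from h import *
st();fit()"
python3 -m crank '[[0,-0.005,0,0],[0,-0.01,0,0],[0,-0.015,0,0],[0,-0.015,0,0],[0,-0.015,0,0]]'>/dev/null; python3 -c "
from h import *
st();fit()"
```

```text
t 11.15 rol [-0.0111 -0.038 ] z 0.1387 yaw err 0.0018 F [ 0.8  1.  -1.3] g 0.0006854176644178684
fit cost 0.96 across 0.265 along -0.245 [622, 256]
t 11.6667 rol [-0.0155 -0.0381] z 0.1391 yaw err 0.0019 F [ 7.   1.1 -2.6] g -0.003922067344502675
fit cost 1.05 across 0.260 along -0.250 [599, 251]
```

The force rises to 7 N, which suggests the end stop. A last small press, then withdraw and check.

```bash
python3 -m crank '[[0,-0.005,0,0],[0,-0.008,0,0],[0,-0.008,0,0],[0,-0.008,0,0],[0,0.0,0,0]]'; python3 -m crank '[[0,0.05,0,0],[0,0.1,0,0],[0,0.1,-0.08,0],[0,0.1,-0.18,0],[0,0.1,-0.18,0]]'>/dev/null; python3 -m crank '[[0,0,0,0],[0,0,0,0],[0,0,0,0]]' >/dev/null; python3 -c "
from h import *
st();fit()
c=imaging.camera('side'); cv2.imwrite('pics/s6.png',cv2.resize(c['color'][130:350,170:420][:,:,::-1],None,fx=2.6,fy=2.6))"
```

```text
clock: 12.18
position: [0.5635, -0.0286, 0.1395]
ee_rot: [0.669, 0.743, 0.001, 0.001]
ft_force: [6.3, -0.2, 3.1]
grip_width: -0.001
grasp_force: 2.7
t 12.85 rol [ 0.0227 -0.0382] z 0.2095 yaw err 0.0016 F [-0.3 -0.2 -0.2] g -0.004618264842789127
fit cost 0.59 across 0.260 along -0.250 [603, 346]
```

View pics/s6.png

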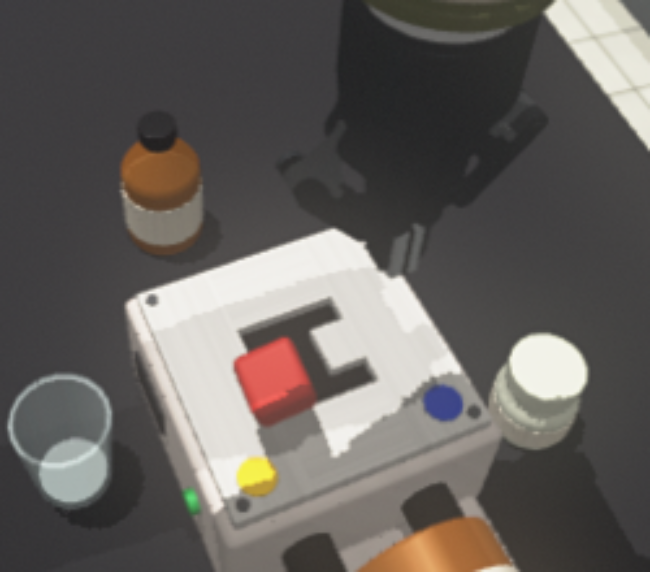

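The knob (275,380) leans fully toward the yellow disc (257,477). The fit gives across 0.26 and along -0.25, the bottle, beaker and jar are where they stood, and the gripper is clear.

```bash
python3 -c "
from workcell import manip
print(manip.hand_in())"
```

```text
the job is handed in; nothing more can be done
None
```

The lever rests at the end of the near-right slot by the yellow disc (camera fit: across 0.26, along -0.25 rad), moved only by pushing, with the bottle, beaker and jar undisturbed; the job was handed in after about 13 s of robot time, and no verdict was returned.

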